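Lock the scissors away

TASK

Lock the scissors away: lay them in the open drawer, push the drawer fully shut, then take the key with the rectangular bow out of the wooden key block and push it fully home into the lock on top of the drawer unit, working it past the sticky pins before you turn it. Turn it a quarter turn clockwise (seen from above) and finish while still holding it turned against its return spring, so that the bolt stays out while I try the drawer. Leave the round-bowed key in the block and do not shove the tape roll, the screwdriver or the cardboard box about.

Things in the scene. Friction and masses are not known exactly. Their poses are not given: they have to be found in the camera images.
- scissors: Steel scissors, black finger loops, lying flat, 141 long, 62 mm over the loops, 10 mm thick, 90 g. Origin at mid-thickness in the rectangular pivot block, 30 (x) x 18 (y) x 10 mm: the place to grip (across y), near the centre of mass; x to the blade tips (70 mm ahead), loops to -x, z up.
- drawer_in (a point): Centre of the drawer's inner floor (upper face, 20 mm above the table); moves with it. Inside 170 (x) x 172 (y) mm; side walls 52 high, 6 mm thick. -x is the way it opens; front panel from x = -97 to -85 mm, 58 mm above the floor. With the drawer joint at q the unit's front edge lies at x = q - 97 mm; beyond that is under the unit's top, so lay the scissors along y in the open part.
- drawer_knob (a point): Centre of the outer end face of the drawer's steel knob, 24 mm diameter, 22 mm out from the front panel, 47 mm above the table; axes as drawer_in.
- drawer (a joint): How far the drawer is out, m: 0 shut, at most 0.135. Pushing it takes about 2 to 4 N and it stays where it is left; it stops hard at 0.
- cabinet_top (a point): Centre of the top face of the fixed wooden drawer unit, 90 mm above the table, 200 (x) x 260 (y) mm; -x is its front. It faces the robot, turned by a few degrees. The drawer takes the left of it, a solid lock post the right (its -y side).
- lock_mouth (a point): Centre of the mouth of the lock's square brass plug (27 mm), level with the unit's top, in a steel ring 45 mm across, 3 high. x along the slot, z up; turns with the plug; at rest axes as cabinet_top. Key goes straight down. Slot 13.2 (x) x 6.2 mm (y), 30 deep, flared 4 mm each side at the top. Two sprung sticky pins 10 and 19 mm down: pushing in takes about 4 to 15 N; small twists help.
- lock_plug (a joint): Turn of the plug, rad: 0 at rest, grows clockwise seen from above, quarter turn 1.57, hard stop at 1.6. A return spring (0.01 N m at rest to 0.07 N m at a quarter turn) turns it back if let go. The key has about 0.1 rad of play in the slot, so the hand must turn a little beyond a quarter.
- key: Key to use: steel, upright, blade down in a slot of key_block, shoulder resting on the block; 45 g. Origin mid-bow: flat rectangle 30 (x) x 8 (y) x 34 mm (z), grip across y. Neck 8 mm thick, 12 long; shoulder disc 26 mm diameter, 4 thick, underside 33 mm below the origin, stops on the plug when home; blade 12 (x) x 5 mm (y), tapered, to 61 mm below the origin. Either way round fits.
- key_tip (a point): Middle of the blade's tip, 61 mm below the key's origin; 28 mm below the lock's mouth when the key is home. Axes as the key.
- round_key: The key to leave: same size and blade, but its bow is a round ring of 34 mm diameter. Stands in the other slot of the block; origin in the middle of the ring, 33 mm above the block.
- key_block: Fixed dark wooden block, 120 (x) x 46 (y) x 36 mm, origin under its centre; slots at x = -32 and +32 mm, 15 x 8.5 mm, 32 mm deep. Stands on one side of the drawer unit's front, the scissors on the other; which side, and which slot holds which key, vary.
- tape_roll: Bystander: roll of paper tape, 70 mm diameter, 22 mm high, on top of the drawer unit towards its back; origin centre of underside.
- screwdriver: Bystander: screwdriver lying on the table beside the unit, origin under its middle.
- screw_box: Bystander: cardboard box 75 x 50 x 30 mm beside the unit; origin centre of underside.

How it is judged:
By the outcome, as a careful person would: the job done as asked, in the order asked, and still so for the second after the job is handed in, while the arm keeps its last pose, push and grip.
It also fails if it takes over 72 s, if anything falls off the work surface, if the arm or the gripper's body presses on something with over 40 N, if the wrist force passes 120 N, or if a joint passes its speed limit or range.

ROBOT

A 6-joint arm with a two-finger parallel gripper is mounted at the origin on the work surface. World frame = base frame: x ahead of the robot, y to its left, z up, the work surface at z = 0. Lengths are in m, angles in degrees, forces in N, time in s.
With the tool pointing down it reaches from about 0.3 to 0.825 m from the base axis. Payload 5.4 kg.
Tool frame: the origin (TCP) lies at the very end of the fingers, on their centre line; the grasp point (between the pads) lies env.tcp_to_grasp behind it (env.tcp_to_grasp is the distance from the TCP to the grasp point, in m); x points along the fingers, z is the direction in which the jaws open and shut, and the axes are right-handed (so a half turn about x gives the same grasp; the last joint's range is limited). The gripper opens to 92 mm and grips with 3 to 60 N. Pads are 20 mm wide; open, the fingers measure 128 mm over their backs; the gripper's body (75 mm by 189 mm) begins 69 mm behind the grasp point.
Start: joints at [-87.783, 9.076, 91.501, -0, 79.423, -12.038], TCP at [0.142, -0.557, 0.215] pointing down, gripper open.
Joint ranges: [-166.64, 166.64], [-54.1, 131.32], [10.49, 154.53], [-73.88, 253.88], [9.74, 151.15], [-171.62, 171.62]. Speed limits (degrees/s): [147.25, 147.25, 180, 180, 180, 180].

INTERFACE

Orientations are given as [roll, pitch, yaw] about the fixed x, y, z axes, in that order (R = Rz(yaw) Ry(pitch) Rx(roll)).
In Python, from workcell import env, viewer gives the robot as it stands.
- The arm moves only by the tool drive_tool, never from a script. Its argument "targets" is text: rows parted by semicolons, each of 4 numbers parted by spaces: the shift along the tool's x, y, z each as a share of 150 mm, from -1 to 1, then the turn about the tool's x as a share of 45 degrees, from -1 to 1. In form: dx dy dz spin; .... A call has 1 to 5 rows; each row is the pose to reach, as a shift and turn from the pose commanded when the call began, along the tool's axes at that moment; what a row does not reach only later rows make up. A row lasts 1/10 s, in which the tool goes at most 50 mm and 8.59 degrees, less where a joint would pass 70% of its speed; a pose out of reach is approached as far as the arm can. A call with a number of a shift or a turn outside -1 to 1 is refused whole. A call with a gripper value outside its range is refused whole. "jaw" is the opening, from 0 (shut) to 1 (fully open), set as the call begins (left out, the last holds). The fingers move at their own pace and stop on an object; the grip force is fixed at half the most. Time passes only in rows, so rows that repeat a pose let the fingers close. It gives the time, the measured TCP pose, the force and the opening at its end, in the units of the state.
- env.state(): the state, without advancing time (a new reading comes with each control period).
- viewer.read_camera(name): name is "scene" or "top" or "wrist"; returns the picture (420x560x3 uint8, blue, green, red); there is no depth.
- viewer.camera_model(name): a dict with "K" (3x3 intrinsics, pixels), "R" (3x3) and "t" (3): a world point X has camera coordinates R X + t; the wrist camera has in their place "hand_eye" (4x4, takes a point from camera to tool coordinates, whose origin is the TCP and whose axes are the tool frame's). Camera axes: x right, y down, z forward; pixel columns grow to the right and rows downward; lengths in m; the calibration is good to about 2 mm. A picture is of the moment at which its call begins: read the wrist's pose just before it. camera_model takes no time and is no camera call.
- env.job_done(): hands the job in, once; it reports no verdict.
The state is a dict: "time_s": time; "q": joint angles; "dq": joint speeds; "joint_torque": joint torques, N m; "tool_pos": TCP position; "eef_rot": TCP orientation; "contact_force": force on the tool from outside, world axes, zero at the start; "torque": the same for the moment, N m; "gripper_width": opening from 0.0 (shut) to 1.0 (fully open).
Only numpy, scipy, OpenCV 4.12 (cv2) and the standard library are available. Lean on these libraries where they do the work, as an engineer would, in place of code of your own. Each camera call takes 0.05 s, during which the arm holds its last target.

## Working session

There is one attempt and no reset: what is moved stays moved. The work goes in short steps, Python scripts to look and compute and a tool call to move; the robot and the scene stay as the last step left them, time stands still between calls to the robot, and variables do not carry over. Pictures are saved under pics/ and viewed, and the job is handed in when it is done.

Besides the shell and the picture viewer there is one more tool, called after "Request:" as a command line: name --argument value ..., lists and objects as JSON in quotes. drive_tool: Moves the arm, as the interface text tells. Shift numbers are shares of 150 mm and turn numbers shares of 45 degrees, none past 1 either way. Its arguments: {"type":"object","properties":{"targets":{"type":"string"},"jaw":{"type":"number"}},"required":["targets"]}

```bash
ls -la; mkdir -p pics; python3 - <<'E'
from workcell import env, viewer
import cv2
print(env.state()); print(env.tcp_to_grasp)
for n in ("scene","top","wrist"):
    im=viewer.read_camera(n); cv2.imwrite(f"pics/{n}0.png",im); m=viewer.camera_model(n); print(n,m)
E
```

```text
total 12
drwxr-xr-x  3 agent agent 4096 Dec  6 23:07 .
drwxr-xr-x 23 root  root  4096 Dec  6 23:07 ..
drwxr-xr-x  2 agent agent 4096 Dec  6 23:07 pics
{'time_s': 0.0, 'q': array([-8.77823153e+01,  9.11214248e+00,  9.15711393e+01, -1.02198387e-03,
        7.94232974e+01, -1.20388002e+01]), 'dq': array([-0.01478632, -0.09063202, -0.01790315, -0.03920766, -0.03866404,
        0.06533541]), 'joint_torque': array([ 9.75361472e-04, -3.85565400e+01, -3.22108591e+01,  7.01883109e-02,
        3.77974520e-02, -1.33377443e-04]), 'tool_pos': array([ 0.14154117, -0.55666419,  0.21363294]), 'eef_rot': array([168.50106835,  89.89341609,  92.75774183]), 'contact_force': array([-0.21316612,  0.52566197,  0.36515703]), 'torque': array([-0.0299737 , -0.05654575,  0.01199993]), 'gripper_width': 0.9997777975491722}
0.0187
scene {'K': array([[383.69615641,   0.        , 282.28244997],
       [  0.        , 383.69615641, 208.66898732],
       [  0.        ,   0.        ,   1.        ]]), 'R': array([[-0.86465038,  0.50231585, -0.00764912],
       [ 0.35730566,  0.60419454, -0.71223706],
       [-0.3531464 
[... 270 characters left out ...]
427, -0.99998227,  0.00454819],
       [-0.98183525,  0.00291164, -0.18971313],
       [ 0.18969652, -0.00519488, -0.98182903]]), 't': array([0.01565687, 0.63450756, 0.90891477])}
wrist {'K': array([[353.55872503,   0.        , 271.13820161],
       [  0.        , 353.55872503, 215.13326659],
       [  0.        ,   0.        ,   1.        ]]), 'hand_eye': array([[-1.20177013e-04, -2.80246093e-01,  9.59928181e-01,
        -1.70529042e-01],
       [ 1.58370451e-04, -9.59928181e-01, -2.80246074e-01,
         7.96296270e-02],
       [ 9.99999980e-01,  1.18345123e-04,  1.59744002e-04,
         6.53307575e-04],
       [ 0.00000000e+00,  0.00000000e+00,  0.00000000e+00,
         1.00000000e+00]])}
```

View pics/top0.png

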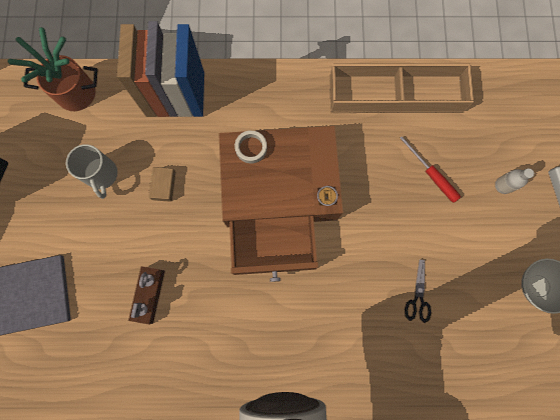

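View pics/scene0.png

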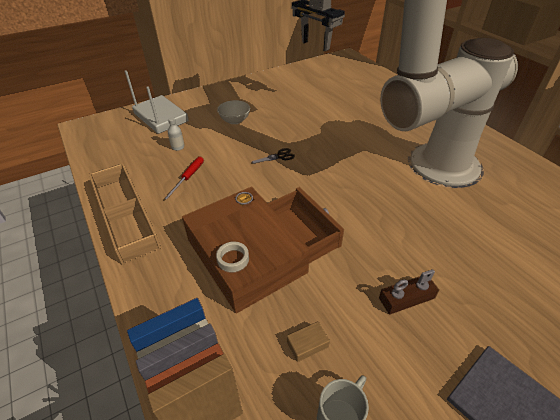

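View pics/wrist0.png

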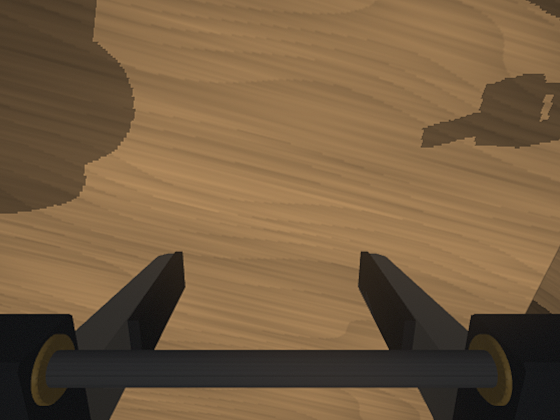

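```bash
cat > h.py <<'E'
import numpy as np, cv2
from scipy.spatial.transform import Rotation as Ro
from workcell import env, viewer
def pose():
    s=env.state(); return np.array(s["tool_pos"]), Ro.from_euler("xyz",s["eef_rot"],degrees=True).as_matrix()
def cam(n, P=None):
    m=viewer.camera_model(n); K=m["K"]
    if "R" in m: R,t=m["R"],m["t"]
    else:
        p,Rt=P if P else pose(); H=m["hand_eye"]; Rc=Rt@H[:3,:3]; c=Rt@H[:3,3]+p; R=Rc.T; t=-Rc.T@c
    return K,R,t
def proj(n,X,P=None):
    K,R,t=cam(n,P); X=np.atleast_2d(X); c=(R@X.T).T+t; u=(K@c.T).T; return u[:,:2]/u[:,2:]
def ray(n,uv,P=None):
    K,R,t=cam(n,P); d=R.T@np.linalg.inv(K)@np.array([uv[0],uv[1],1.]); return -R.T@t, d/np.linalg.norm(d)
def onz(n,uv,z,P=None):
    c,d=ray(n,uv,P); return c+d*(z-c[2])/d[2]
def tri(obs):
    A=np.zeros((3,3));b=np.zeros(3)
    for c,d in obs:
        M=np.eye(3)-np.outer(d,d);A+=M;b+=M@c
    return np.linalg.solve(A,b)
def crop(im,x0,y0,x1,y1,name,s):
    c=cv2.resize(im[y0:y1,x0:x1],None,fx=s,fy=s,interpolation=cv2.INTER_CUBIC); cv2.imwrite("pics/"+name,c)
def todelta(pt,yawvec=None):
    "shares to move TCP from the current measured pose to pt"
    p,R=pose(); return (R.T@(np.array(pt)-p))/0.15
E
python3 - <<'E'
from h import *
im=cv2.imread("pics/top0.png")
crop(im,380,240,460,340,"sc.png",6); crop(im,210,115,350,290,"cab.png",3.4)
crop(im,110,250,190,340,"kb.png",6)
im=cv2.imread("pics/scene0.png")
crop(im,370,250,450,320,"kbs.png",7)
crop(im,170,170,350,310,"cabs.png",4)
E
```

```text
(no output)
```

View pics/sc.png

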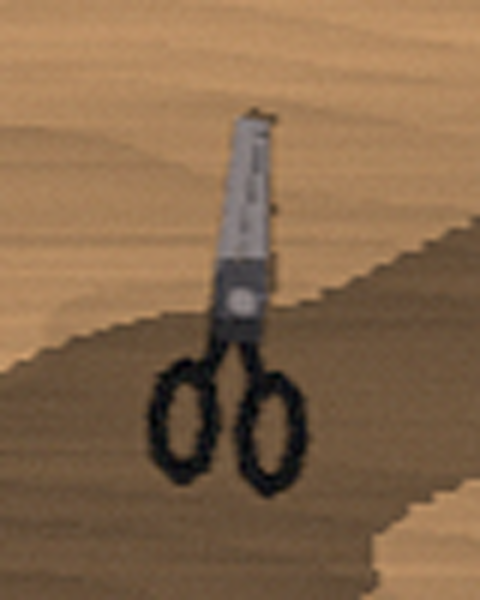

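View pics/cab.png

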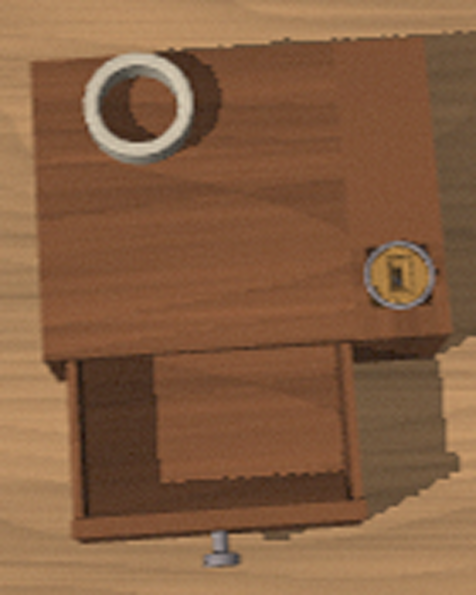

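View pics/kb.png

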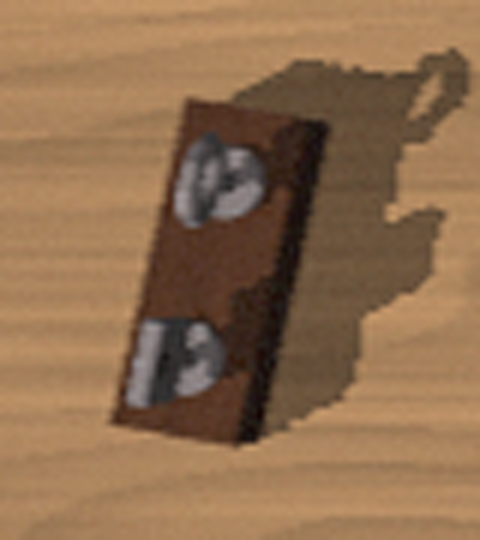

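View pics/kbs.png

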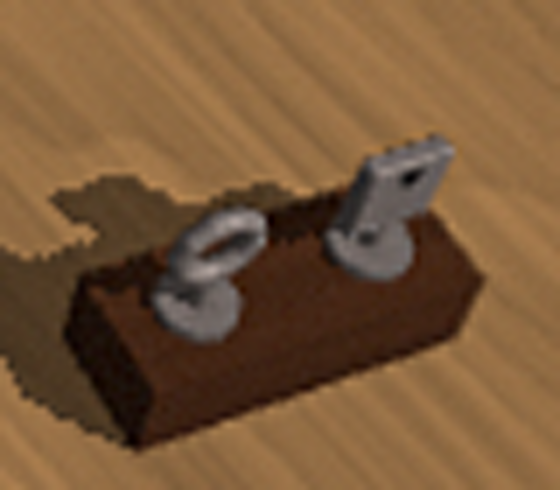

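View pics/cabs.png

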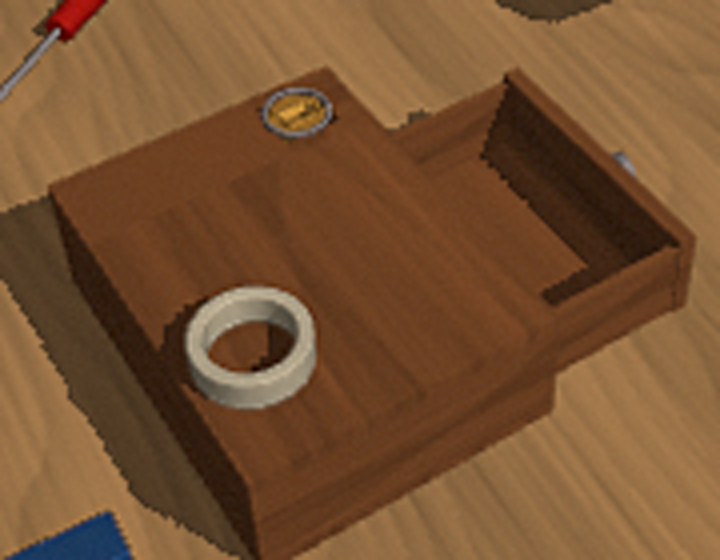

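```bash
python3 - <<'E'
from h import *
np.set_printoptions(precision=4,suppress=True)
sc=lambda x,y:(380+(x-2.5)/6,240+(y-2.5)/6)
cb=lambda x,y:(210+(x-1.2)/3.4,115+(y-1.2)/3.4)
kb=lambda x,y:(110+(x-2.5)/6,250+(y-2.5)/6)
ks=lambda x,y:(370+(x-3)/7,250+(y-3)/7)
cs=lambda x,y:(170+(x-1.5)/4,170+(y-1.5)/4)
for n,p in dict(blockmid=(240,300),tip=(255,118),loopmid=(228,425)).items(): print(n,onz("top",sc(*p),0.01))
C={n:onz("top",cb(*p),0.09) for n,p in dict(fl=(43,362),fr=(452,335),br=(425,38),bl=(32,62),lock=(400,275)).items()}
for n in C: print(n,C[n])
for a,b in (("fl","fr"),("bl","br")):
    d=C[a]-C[b]; print("yaw from y axis",np.degrees(np.arctan2(-d[0],d[1])),np.linalg.norm(d))
for a,b in (("fl","bl"),("fr","br")):
    d=C[b]-C[a]; print("yaw x",np.degrees(np.arctan2(d[1],d[0])),np.linalg.norm(d))
print("lock tri",tri([ray("top",cb(400,275)),ray("scene",cs(298,112))]))
B=[onz("top",kb(*p),0.036) for p in ((187,98),(310,120),(238,443),(112,425))]
print(np.array(B),sum(B)/4)
# key bow: top edge middle in both views
print("front panel top corners",[onz("top",cb(*p),0.078) for p in ((75,540),(367,522))],"knob",onz("top",cb(222,560),.047))
# key top edge top view ends (152,320)-(132,402): outer (left) face ; 
print("key top", [onz("top",kb(*p),0.086) for p in ((152,320),(136,404))])
print("ring top", [onz("top",kb(*p),0.086) for p in ((203,136),(197,225))], [onz("top",kb(*p),0.040) for p in ((232,182),(195,358))])
print("key top from scene",[onz("scene",ks(*p),0.086) for p in ((380,150),(447,142))])
E
```

```text
blockmid [ 0.4627 -0.3054  0.01  ]
tip [ 0.5314 -0.3157  0.01  ]
loopmid [ 0.4166 -0.2979  0.01  ]
fl [0.6081 0.1354 0.09  ]
fr [ 0.6247 -0.1237  0.09  ]
br [ 0.8243 -0.1122  0.09  ]
bl [0.8082 0.1468 0.09  ]
lock [ 0.6639 -0.0917  0.09  ]
yaw from y axis 3.6626344431183053 0.25966240628110077
yaw from y axis 3.576147837577345 0.25949467654554975
yaw x 3.2590730953243896 0.20036898096537692
yaw x 3.306422899195393 0.1999761746519665
lock tri [ 0.6629 -0.0911  0.093 ]
[[0.5167 0.3217 0.036 ]
 [0.5084 0.2757 0.036 ]
 [0.3923 0.2962 0.036 ]
 [0.3988 0.3422 0.036 ]] [0.454  0.3089 0.036 ]
front panel top corners [array([0.4972, 0.1145, 0.078 ]), array([ 0.5077, -0.0684,  0.078 ])] knob [0.4856 0.0227 0.047 ]
key top [array([0.4368, 0.314 , 0.086 ]), array([0.4084, 0.3178, 0.086 ])]
ring top [array([0.5   , 0.2998, 0.086 ]), array([0.4692, 0.3002, 0.086 ])] [array([0.4856, 0.3022, 0.04  ]), array([0.4225, 0.3123, 0.04  ])]
key top from scene [array([0.4282, 0.3092, 0.086 ]), array([0.4082, 0.3175, 0.086 ])]
```

```bash
cat >> h.py <<'E'
def jaw():
    p,R=pose(); return np.degrees(np.arctan2(R[1,2],R[0,2]))
def st():
    s=env.state(); p,R=pose()
    print("t%.2f"%s["time_s"],"p",p.round(4),"jaw %.1f"%jaw(),"F",s["contact_force"].round(1),"T",s["torque"].round(2),"w%.3f"%s["gripper_width"],"q",s["q"].round(0))
def go(pt,jw=None):
    st(); p,R=pose(); d=(R.T@(np.array(pt)-p))/0.15; print("shares",d.round(3))
    if jw is not None:
        e=(jw-jaw()+90)%180-90; print("jaw err world ccw deg",round(e,1),"spin share (tool x down => negative of world)",round(-e/45,3), "tilt x",R[:,0].round(3))
E
python3 - <<'E'
from h import *
p,R=pose();print(R.round(3)); go([0.4627,-0.3054,0.13],81.2)
E
```

```text
[[-0.     0.969  0.246]
 [ 0.001  0.246 -0.969]
 [-1.     0.    -0.001]]
t0.15 p [ 0.1416 -0.5568  0.2139] jaw -75.7 F [-0.7  1.4  0.5] T [0.   0.06 0.  ] w0.998 q [-88.   9.  92.  -0.  79. -12.]
shares [ 0.561  2.488 -1.097]
jaw err world ccw deg -23.1 spin share (tool x down => negative of world) 0.512 tilt x [-0.     0.001 -1.   ]
```

Request:
drive_tool --targets "0 1 -0.44 0; 0 1 -0.44 0; 0 1 -0.44 0; 0 1 -0.44 0" --jaw 0.6

```text
time_s: 0.55
tool_pos: [0.2735, -0.4534, 0.2143]
eef_rot: [137.4, 89.9, 61.9]
contact_force: [-0.2, 0.1, 0.0]
gripper_width: 0.679
```

Request:
drive_tool --targets "0 1 -0.44 0.25; 0 1 -0.44 0.5; 0 1 -0.44 0.51; 0 1 -0.44 0.51"

```text
time_s: 0.95
tool_pos: [0.4016, -0.3537, 0.2144]
eef_rot: [160.6, 90.0, 61.8]
contact_force: [-0.1, 0.4, -0.0]
gripper_width: 0.599
```

```bash
python3 - <<'E'
from h import *
go([0.4627,-0.3054,0.13],81.2)
E
```

```text
t0.95 p [ 0.4016 -0.3537  0.2144] jaw -98.7 F [-0.1  0.4 -0. ] T [0.03 0.01 0.01] w0.599 q [-54.   3.  98.   0.  79.  44.]
shares [ 0.563  0.354 -0.38 ]
jaw err world ccw deg -0.1 spin share (tool x down => negative of world) 0.001 tilt x [ 0.  0. -1.]
```

Request:
drive_tool --targets "0.3 0.354 -0.38 0; 0.56 0.354 -0.38 0; 0.56 0.354 -0.38 0; 0.56 0.354 -0.38 0"

```text
time_s: 1.35
tool_pos: [0.4597, -0.3049, 0.127]
eef_rot: [-125.6, 89.6, 135.8]
contact_force: [-0.0, 0.3, 0.2]
gripper_width: 0.598
```

```bash
python3 - <<'E'
from h import *
st(); P=pose(); im=viewer.read_camera("wrist"); cv2.imwrite("pics/w1.png",im)
print(proj("wrist",[[0.4627,-0.3054,0.01],P[0]*[1,1,0]+[0,0,.01]],P))
E
```

```text
t1.35 p [ 0.4597 -0.3049  0.127 ] jaw -98.6 F [-0.   0.3  0.2] T [0.02 0.03 0.02] w0.598 q [-46.  11. 100.  -0.  70.  52.]
[[271.19097799 206.21335769]
 [271.12267664 209.73328704]]
```

View pics/w1.png

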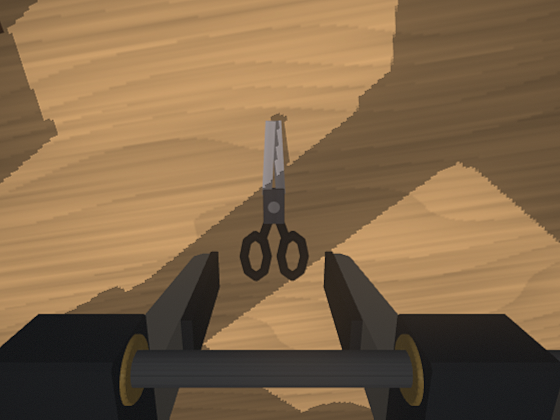

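```bash
python3 - <<'E'
from h import *
X=onz("wrist",(274,207),0.01);print(X); a=onz("wrist",(274.5,257),.01);b=onz("wrist",(275.5,120),.01);d=b-a;print(np.degrees(np.arctan2(d[1],d[0])))
go([X[0],X[1],0.004],81.2)
E
```

```text
[ 0.46187588 -0.30975544  0.01      ]
-8.871808007371959
t1.40 p [ 0.4602 -0.3067  0.1294] jaw -98.6 F [-0.2 -0.3 -0. ] T [ 0.08  0.04 -0.  ] w0.601 q [-46.  11. 100.  -0.  70.  52.]
shares [0.836 0.016 0.02 ]
jaw err world ccw deg -0.2 spin share (tool x down => negative of world) 0.003 tilt x [-0.002  0.002 -1.   ]
```

Request:
drive_tool --targets "0.3 0.012 0.008 0; 0.6 0.012 0.008 0; 0.8 0.012 0.008 0; 0.835 0.012 0.008 0; 0.835 0.012 0.008 0"

```text
time_s: 1.9
tool_pos: [0.4625, -0.31, 0.0064]
eef_rot: [40.4, 89.9, -58.4]
contact_force: [-0.1, -0.7, 0.7]
gripper_width: 0.6
```

Request:
drive_tool --targets "0 0 0 0; 0 0 0 0; 0 0 0 0; 0 0 0 0; 0 0 0 0" --jaw 0

```text
time_s: 2.4
tool_pos: [0.4629, -0.3087, 0.0059]
eef_rot: [77.1, 90.0, -21.5]
contact_force: [0.4, 0.9, 5.6]
gripper_width: 0.194
```

Request:
drive_tool --targets "-0.2 0 0 0; -0.5 0 0 0; -0.95 0 0 0; -0.95 0 0 0; -0.95 0 0 0"

```text
time_s: 2.9
tool_pos: [0.4643, -0.3104, 0.1517]
eef_rot: [52.2, 89.6, -46.5]
contact_force: [0.4, 0.6, -0.7]
gripper_width: 0.186
```

```bash
python3 - <<'E'
from h import *
st(); P=pose(); im=viewer.read_camera("wrist"); cv2.imwrite("pics/w2.png",im)
c=np.radians(3.45); ex=np.array([np.cos(c),np.sin(c),0]); ey=np.array([-np.sin(c),np.cos(c),0])
L=np.array([0.6639,-.0917,.09])
for pt in [(0.4972,0.1145,.078),(.5077,-.0684,.078),(.6081,.1354,.09),(.6247,-.1237,.09),(.4856,.0227,.047)]:
    d=np.array(pt)-L; print((d@ex).round(4),(d@ey).round(4))
E
```

```text
t2.90 p [ 0.4643 -0.3104  0.1517] jaw -98.7 F [ 0.4  0.6 -0.7] T [ 0.02 -0.02  0.07] w0.186 q [-46.  10.  98.  -0.  72.  53.]
-0.154 0.2159
-0.1545 0.0327
-0.042 0.23
-0.0411 -0.0296
-0.1711 0.1249
```

View pics/w2.png

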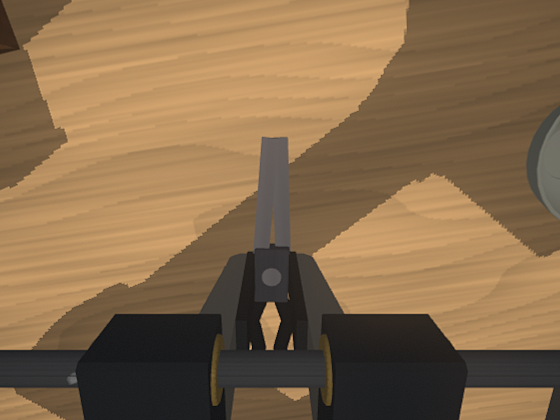

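Request:
drive_tool --targets "0 0.06 -0.25 -0.19; 0 0.1 -0.5 -0.38; 0 0.15 -0.75 -0.57; 0 0.15 -1 -0.76; 0 0.15 -1 -0.95"

```text
time_s: 3.45
tool_pos: [0.506, -0.1586, 0.1444]
eef_rot: [-166.1, 89.6, 138.6]
contact_force: [0.2, -1.1, -1.0]
gripper_width: 0.189
```

```bash
python3 - <<'E'
from h import *
go([0.5626,0.0267,0.15],3.45)
E
```

```text
t3.45 p [ 0.506  -0.1586  0.1444] jaw -55.3 F [ 0.2 -1.1 -1. ] T [-0.05 -0.02  0.04] w0.189 q [-31.   7. 103.   0.  71.  25.]
shares [-0.034  1.013 -0.802]
jaw err world ccw deg 58.8 spin share (tool x down => negative of world) -1.306 tilt x [-0.005  0.005 -1.   ]
```

Request:
drive_tool --targets "-0.04 0.25 -0.2 -0.19; -0.04 0.5 -0.4 -0.38; -0.04 0.75 -0.6 -0.57; -0.04 1 -0.8 -0.76; -0.04 1 -0.8 -0.95"

```text
time_s: 3.95
tool_pos: [0.5633, 0.0253, 0.1506]
eef_rot: [162.3, 89.7, 149.8]
contact_force: [0.2, -0.2, -1.4]
gripper_width: 0.186
```

Request:
drive_tool --targets "0 0 0 -0.19; 0 0 0 -0.35; 0 0 0 -0.35"

```text
time_s: 4.25
tool_pos: [0.5627, 0.0202, 0.1508]
eef_rot: [168.0, 89.7, 170.6]
contact_force: [0.4, 0.4, -1.5]
gripper_width: 0.186
```

```bash
python3 - <<'E'
from h import *
P=pose()
go([0.5626,0.0267,0.03],3.45)
im=viewer.read_camera("wrist"); cv2.imwrite("pics/w3.png",im)
im=viewer.read_camera("top"); crop(im,180,110,380,310,"t3.png",3)
E
```

```text
t4.25 p [0.5627 0.0202 0.1508] jaw 2.6 F [ 0.4  0.4 -1.5] T [-0.03 -0.03  0.01] w0.186 q [-10.  11.  97.  -0.  73. -13.]
shares [0.805 0.043 0.005]
jaw err world ccw deg 0.9 spin share (tool x down => negative of world) -0.019 tilt x [-0.005  0.001 -1.   ]
```

View pics/w3.png

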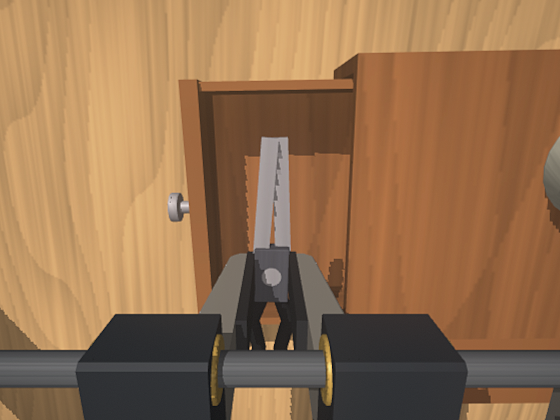

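View pics/t3.png

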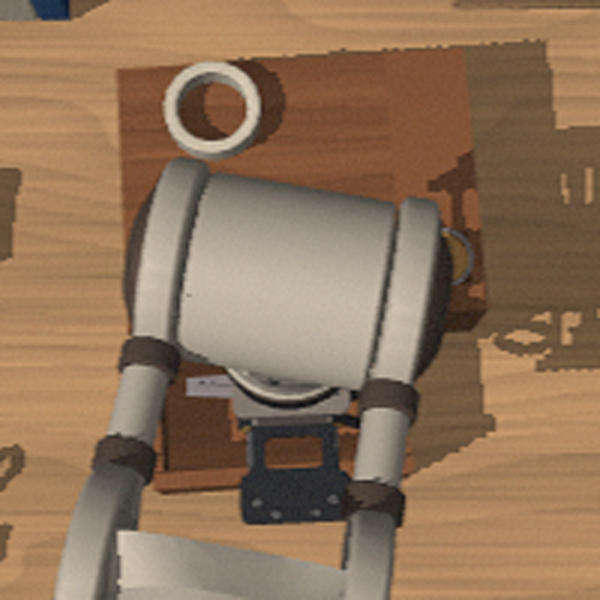

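Request:
drive_tool --targets "0.2 0.043 0.005 -0.019; 0.4 0.043 0.005 -0.019; 0.6 0.043 0.005 -0.019; 0.75 0.043 0.005 -0.019; 0.78 0.043 0.005 -0.019"

```text
time_s: 4.85
tool_pos: [0.5617, 0.0265, 0.0329]
eef_rot: [167.2, 89.6, 170.5]
contact_force: [0.9, 1.4, -1.3]
gripper_width: 0.193
```

Request:
drive_tool --targets "0.015 0 0 0; 0.03 0 0 0; 0.03 0 0 0"

```text
time_s: 5.15
tool_pos: [0.5659, 0.026, 0.0334]
eef_rot: [-12.1, 89.9, -8.7]
contact_force: [0.3, 0.6, 0.3]
gripper_width: 0.19
```

```bash
python3 - <<'E'
from h import *
st()
E
```

```text
t5.15 p [0.5659 0.026  0.0334] jaw 3.4 F [0.3 0.6 0.3] T [-0.07 -0.08  0.05] w0.190 q [-10.  20. 101.   0.  59. -13.]
```

Request:
drive_tool --targets "0.015 0 0 0; 0.025 0 0 0; 0.025 0 0 0"

```text
time_s: 5.45
tool_pos: [0.565, 0.0262, 0.0287]
eef_rot: [25.8, 90.0, 29.2]
contact_force: [0.6, -0.5, -1.8]
gripper_width: 0.187
```

Request:
drive_tool --targets "0.01 0 0 0; 0.02 0 0 0; 0.02 0 0 0"

```text
time_s: 5.75
tool_pos: [0.5653, 0.0261, 0.0259]
eef_rot: [-3.8, 90.0, -0.4]
contact_force: [0.7, 0.5, 1.9]
gripper_width: 0.19
```

Contact, about 2.8 N up. Release by opening slightly, then rise.

Request:
drive_tool --targets "0 0 0 0; 0 0 0 0; 0 0 0 0" --jaw 0.38

```text
time_s: 6.05
tool_pos: [0.5649, 0.0261, 0.0255]
eef_rot: [174.4, 90.0, 177.8]
contact_force: [0.1, 0.1, 0.7]
gripper_width: 0.38
```

Request:
drive_tool --targets "-0.15 0 0 0; -0.4 0 0 0; -0.7 0 0 0; -1 0 0 0; -1 0 0 0"

```text
time_s: 6.55
tool_pos: [0.5695, 0.0255, 0.1834]
eef_rot: [-12.5, 89.2, -9.1]
contact_force: [0.3, 0.3, -0.2]
gripper_width: 0.378
```

```bash
python3 - <<'E'
from h import *
st(); P=pose(); im=viewer.read_camera("wrist"); cv2.imwrite("pics/w4.png",im)
E
```

```text
t6.55 p [0.5695 0.0255 0.1834] jaw 3.4 F [ 0.3  0.3 -0.2] T [-0.04 -0.13 -0.06] w0.378 q [-10.   9.  95.   0.  75. -13.]
```

View pics/w4.png

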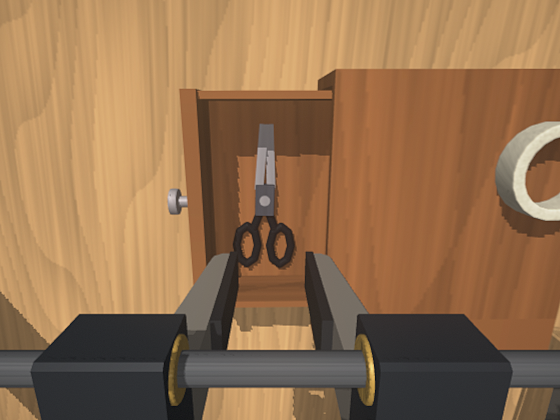

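```bash
python3 - <<'E'
from h import *
print(onz("wrist",(170,201),.047), onz("wrist",(265,201),.03))
c=np.radians(3.45); ex=np.array([np.cos(c),np.sin(c),0]); ey=np.array([-np.sin(c),np.cos(c),0])
L=np.array([0.6639,-.0917,0])
t=L+ex*(-0.175-0.018-0.03)+ey*0.1245; print(t)
go([t[0],t[1],0.15],3.45)
E
```

```text
[0.47999724 0.02358276 0.047     ] [0.56362536 0.02416129 0.03      ]
[0.43381205 0.01915479 0.        ]
t6.60 p [0.5676 0.0258 0.1797] jaw 3.4 F [-0.2  0.2 -0. ] T [-0.03 -0.09  0.01] w0.379 q [-10.   9.  95.   0.  75. -13.]
shares [ 0.191  0.009 -0.894]
jaw err world ccw deg 0.0 spin share (tool x down => negative of world) -0.001 tilt x [ 0.008 -0.001 -1.   ]
```

Request:
drive_tool --targets "0 0.01 -0.33 0; 0.1 0.01 -0.66 0; 0.2 0.01 -0.9 0; 0.2 0.01 -0.9 0" --jaw 0

```text
time_s: 7.0
tool_pos: [0.4214, 0.0213, 0.1389]
eef_rot: [164.4, 89.2, 167.7]
contact_force: [0.4, 0.1, 0.2]
gripper_width: 0.053
```

Request:
drive_tool --targets "0.3 0 0 0; 0.55 0 0 0; 0.75 0 0 0; 0.75 0 0 0"

```text
time_s: 7.4
tool_pos: [0.426, 0.0206, 0.0287]
eef_rot: [162.8, 89.4, 166.2]
contact_force: [-0.1, 0.3, 0.4]
gripper_width: 0.005
```

```bash
python3 - <<'E'
from h import *
c=np.radians(3.45); ex=np.array([np.cos(c),np.sin(c),0]); ey=np.array([-np.sin(c),np.cos(c),0])
L=np.array([0.6639,-.0917,0])
for a in (-.0815,-.075): t=L+ex*a+ey*0.1245; go([t[0],t[1],0.038],3.45)
E
```

```text
t7.40 p [0.426  0.0206 0.0287] jaw 3.4 F [-0.1  0.3  0.4] T [-0.07 -0.1   0.01] w0.005 q [-14.   2. 123.   0.  56. -17.]
shares [-0.072 -0.012  0.994]
jaw err world ccw deg 0.1 spin share (tool x down => negative of world) -0.001 tilt x [-0.01   0.002 -1.   ]
t7.40 p [0.426  0.0206 0.0287] jaw 3.4 F [-0.1  0.3  0.4] T [-0.07 -0.1   0.01] w0.005 q [-14.   2. 123.   0.  56. -17.]
shares [-0.072 -0.012  1.038]
jaw err world ccw deg 0.1 spin share (tool x down => negative of world) -0.001 tilt x [-0.01   0.002 -1.   ]
```

Request:
drive_tool --targets "-0.03 0 0.1 0; -0.04 0 0.2 0; -0.04 0 0.32 0; -0.04 0 0.45 0; -0.04 0 0.58 0"

```text
time_s: 7.9
tool_pos: [0.5182, 0.0248, 0.0404]
eef_rot: [-110.2, 90.0, -106.8]
contact_force: [-2.0, -0.2, 2.7]
gripper_width: 0.004
```

Request:
drive_tool --targets "0 0 0.1 0; 0 0 0.2 0; 0 0 0.28 0; 0 0 0.34 0; 0 0 0.36 0"

```text
time_s: 8.4
tool_pos: [0.5723, 0.0279, 0.0401]
eef_rot: [-15.0, 89.9, -11.6]
contact_force: [-1.4, 0.2, 1.0]
gripper_width: 0.007
```

```bash
python3 - <<'E'
from h import *
st()
E
```

```text
t8.40 p [0.5723 0.0279 0.0401] jaw 3.4 F [-1.4  0.2  1. ] T [-0.11  0.17 -0.  ] w0.007 q [ -9.  20. 100.  -0.  60. -13.]
```

Request:
drive_tool --targets "0 0 0.02 0; 0 0 0.04 0; 0 0 0.06 0; 0 0 0.06 0"

```text
time_s: 8.8
tool_pos: [0.5795, 0.0285, 0.0392]
eef_rot: [179.1, 89.9, -177.5]
contact_force: [-3.7, -1.2, 4.1]
gripper_width: 0.004
```

Request:
drive_tool --targets "0 0 0.015 0; 0 0 0.03 0; 0 0 0.03 0"

```text
time_s: 9.1
tool_pos: [0.5797, 0.0286, 0.0391]
eef_rot: [179.5, 89.3, -177.0]
contact_force: [-20.3, -2.8, 18.0]
gripper_width: 0.0
```

Request:
drive_tool --targets "0 0 -0.1 0; 0 0 -0.3 0; -0.3 0 -0.4 0; -0.6 0 -0.4 0; -0.9 0 -0.4 0" --jaw 0.6

```text
time_s: 9.6
tool_pos: [0.524, 0.0254, 0.1754]
eef_rot: [15.9, 90.0, 19.3]
contact_force: [-0.0, -0.1, -0.1]
gripper_width: 0.421
```

```bash
python3 - <<'E'
from h import *
go([0.4225,0.3144,0.16],80)
im=viewer.read_camera("wrist"); cv2.imwrite("pics/w5.png",im)
E
```

```text
t9.60 p [0.524  0.0254 0.1754] jaw 3.4 F [-0.  -0.1 -0.1] T [-0.07 -0.18 -0.01] w0.421 q [-10.   3. 102.   0.  74. -14.]
shares [ 0.103  1.964 -0.561]
jaw err world ccw deg 76.6 spin share (tool x down => negative of world) -1.702 tilt x [ 0.001  0.    -1.   ]
```

View pics/w5.png

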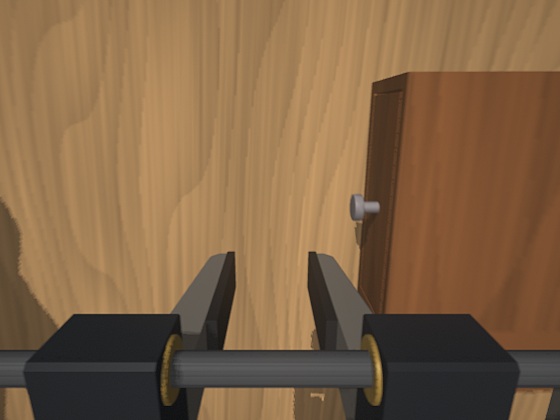

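Request:
drive_tool --targets "0 0.3 -0.08 -0.19; 0 0.6 -0.17 -0.38; 0 0.9 -0.25 -0.57; 0 1 -0.28 -0.76; 0 1 -0.28 -0.95"

```text
time_s: 10.15
tool_pos: [0.4729, 0.1749, 0.1739]
eef_rot: [-3.0, 89.9, 43.7]
contact_force: [0.9, -0.0, -0.6]
gripper_width: 0.599
```

```bash
python3 - <<'E'
from h import *
go([0.4225,0.3144,0.175],80)
E
```

```text
t10.15 p [0.4729 0.1749 0.1739] jaw 46.7 F [ 0.9 -0.  -0.6] T [-0.07 -0.13 -0.03] w0.599 q [  7.   0. 105.   0.  74. -40.]
shares [-0.007  0.882  0.447]
jaw err world ccw deg 33.3 spin share (tool x down => negative of world) -0.74 tilt x [ 0.001  0.001 -1.   ]
```

Request:
drive_tool --targets "0 0.3 0.15 -0.19; 0 0.6 0.3 -0.38; 0 0.88 0.447 -0.57; 0 0.88 0.447 -0.74; 0 0.88 0.447 -0.74"

```text
time_s: 10.65
tool_pos: [0.4245, 0.3135, 0.1738]
eef_rot: [-52.9, 89.9, 26.7]
contact_force: [0.1, -0.6, -0.2]
gripper_width: 0.604
```

```bash
python3 - <<'E'
from h import *
go([0.4225,0.3144,0.05],80)
im=viewer.read_camera("wrist"); cv2.imwrite("pics/w6.png",im); crop(im,180,120,380,280,"w6c.png",4)
im=viewer.read_camera("scene"); crop(im,370,220,470,320,"s6c.png",6)
E
```

```text
t10.65 p [0.4245 0.3135 0.1738] jaw 79.6 F [ 0.1 -0.6 -0.2] T [ 0.04 -0.14  0.04] w0.604 q [ 23.   4. 102.   0.  74. -56.]
shares [0.826 0.014 0.003]
jaw err world ccw deg 0.4 spin share (tool x down => negative of world) -0.008 tilt x [ 0.001  0.    -1.   ]
```

View pics/w6.png

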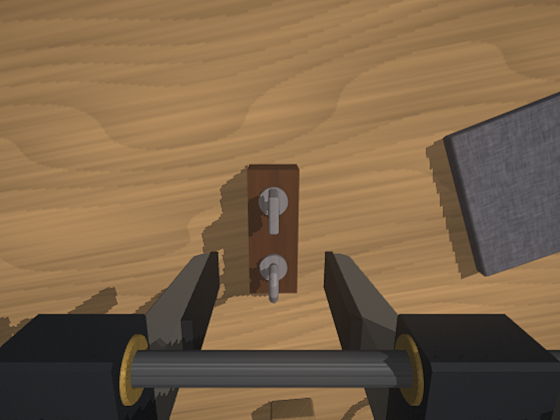

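View pics/w6c.png

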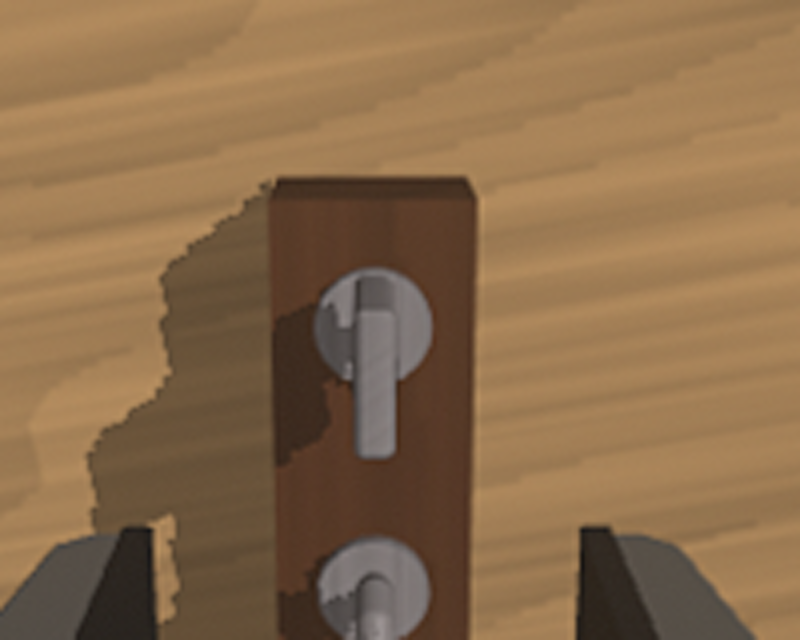

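```bash
python3 - <<'E'
from h import *
f=lambda x,y:(180+(x-1.5)/4,120+(y-1.5)/4)
P=(np.array([0.4245,0.3135,0.1738]),pose()[1])
st()
for uv,z in (((374,325),.040),((376,385),.086),((374,594),.040)): print(onz("wrist",f(*uv),z,P))
a=onz("wrist",f(374,190),.036,P);
print([onz("wrist",f(*u),.036,P) for u in ((268,198),(476,198))])
a=onz("wrist",f(374,325),.04,P)-onz("wrist",f(374,594),.04,P);print(np.degrees(np.arctan2(a[1],a[0])))
E
```

```text
t10.75 p [0.4251 0.312  0.1739] jaw 79.3 F [-0.2 -0.8  0.3] T [ 0.05 -0.16  0.01] w0.602 q [ 23.   4. 102.  -0.  74. -56.]
[0.421925   0.31534708 0.04      ]
[0.42228794 0.31542064 0.086     ]
[0.4857083  0.30335836 0.04      ]
[array([0.39047475, 0.29768419, 0.036     ]), array([0.39894969, 0.34239162, 0.036     ])]
169.35488024000995
```

```bash
python3 - <<'E'
from h import *
go([0.4222,0.3153,0.05],79.4)
E
```

```text
t10.75 p [0.4251 0.312  0.1739] jaw 79.3 F [-0.2 -0.8  0.3] T [ 0.05 -0.16  0.01] w0.602 q [ 23.   4. 102.  -0.  74. -56.]
shares [0.826 0.023 0.018]
jaw err world ccw deg 0.1 spin share (tool x down => negative of world) -0.003 tilt x [ 0.  0. -1.]
```

Request:
drive_tool --targets "0.25 0.023 0.018 0; 0.5 0.023 0.018 0; 0.7 0.023 0.018 0; 0.82 0.023 0.018 0; 0.82 0.023 0.018 0"

```text
time_s: 11.25
tool_pos: [0.4202, 0.3135, 0.0482]
eef_rot: [124.4, 89.7, -156.4]
contact_force: [0.8, -1.5, -0.2]
gripper_width: 0.601
```

Request:
drive_tool --targets "0 0 0 0; 0 0 0 0"

```text
time_s: 11.45
tool_pos: [0.4235, 0.3157, 0.0527]
eef_rot: [-55.9, 89.8, 23.5]
contact_force: [-0.4, -0.2, -1.0]
gripper_width: 0.602
```

```bash
python3 - <<'E'
from h import *
go([0.4222,0.3153,0.05],79.4)
im=viewer.read_camera("wrist"); cv2.imwrite("pics/w7.png",im)
E
```

```text
t11.45 p [0.4235 0.3157 0.0527] jaw 79.4 F [-0.4 -0.2 -1. ] T [ 0.02 -0.15  0.04] w0.602 q [ 24.  13. 107.  -0.  60. -56.]
shares [ 0.018  0.008 -0.004]
jaw err world ccw deg 0.0 spin share (tool x down => negative of world) -0.001 tilt x [ 0.003  0.001 -1.   ]
```

View pics/w7.png

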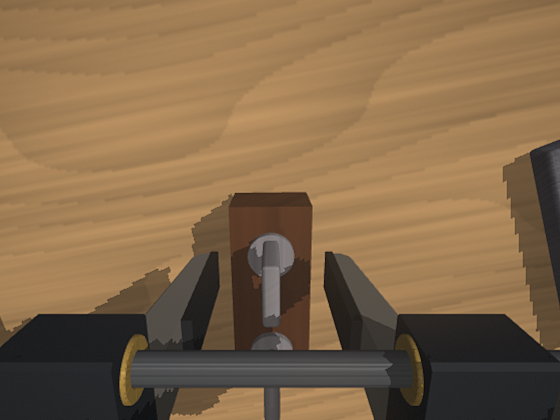

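Request:
drive_tool --targets "0.015 0.005 0 0; 0.015 0.005 0 0; 0.015 0.005 0 0; 0.015 0.005 0 0; 0.015 0.005 0 0" --jaw 0

```text
time_s: 12.0
tool_pos: [0.4212, 0.3157, 0.0489]
eef_rot: [-62.1, 90.0, 17.4]
contact_force: [-0.4, 0.3, 0.2]
gripper_width: 0.187
```

Request:
drive_tool --targets "0 0 0 0; 0 0 0 0; 0 0 0 0"

```text
time_s: 12.3
tool_pos: [0.4212, 0.3157, 0.0489]
eef_rot: [63.1, 90.0, 142.6]
contact_force: [0.0, 0.2, 0.2]
gripper_width: 0.087
```

```bash
python3 - <<'E'
from h import *
st()
E
```

```text
t12.30 p [0.4212 0.3157 0.0489] jaw 79.5 F [0.  0.2 0.2] T [ 0.07 -0.14  0.07] w0.087 q [ 24.  13. 107.   0.  60. -56.]
```

Request:
drive_tool --targets "-0.05 0 0 0; -0.15 0 0 0; -0.4 0 0 0; -0.7 0 0 0; -0.85 0 0 0"

```text
time_s: 12.8
tool_pos: [0.4229, 0.3165, 0.181]
eef_rot: [-55.6, 89.7, 23.9]
contact_force: [1.2, 0.2, -0.3]
gripper_width: 0.083
```

```bash
python3 - <<'E'
from h import *
go([0.6639,-0.0917,0.175],93.45)
im=viewer.read_camera("wrist"); cv2.imwrite("pics/w8.png",im)
E
```

```text
t12.80 p [0.4229 0.3165 0.181 ] jaw 79.5 F [ 1.2  0.2 -0.3] T [ 0.07 -0.17  0.02] w0.083 q [ 24.   3. 101.   0.  75. -56.]
shares [ 0.042 -2.077 -2.382]
jaw err world ccw deg 14.0 spin share (tool x down => negative of world) -0.311 tilt x [ 0.006  0.002 -1.   ]
```

View pics/w8.png

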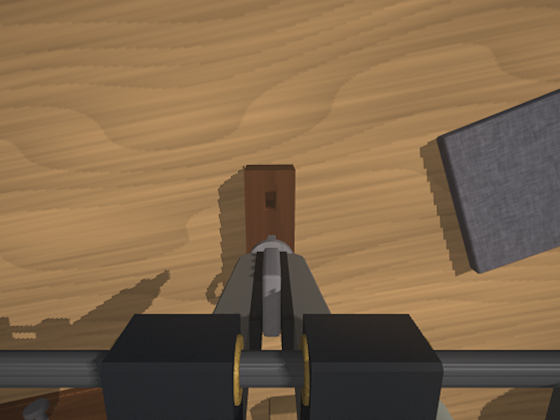

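Request:
drive_tool --targets "0 -0.2 -0.22 -0.08; 0 -0.4 -0.45 -0.16; 0 -0.6 -0.67 -0.24; 0 -0.8 -0.9 -0.31; 0 -0.87 -1 -0.31"

```text
time_s: 13.35
tool_pos: [0.5235, 0.141, 0.1762]
eef_rot: [-157.7, 89.9, -64.4]
contact_force: [-0.1, -0.3, -0.6]
gripper_width: 0.084
```

```bash
python3 - <<'E'
from h import *
go([0.6639,-0.0917,0.178],93.45)
E
```

```text
t13.35 p [0.5235 0.141  0.1762] jaw 93.3 F [-0.1 -0.3 -0.6] T [ 0.14 -0.19  0.01] w0.084 q [  2.   6.  99.  -0.  75. -91.]
shares [-0.01  -0.845 -1.603]
jaw err world ccw deg 0.2 spin share (tool x down => negative of world) -0.003 tilt x [ 0.    -0.001 -1.   ]
```

Request:
drive_tool --targets "-0.1 -0.15 -0.3 0; -0.2 -0.3 -0.6 0; -0.3 -0.45 -0.85 0; -0.35 -0.54 -1 0; -0.35 -0.54 -1 0"

```text
time_s: 13.85
tool_pos: [0.6138, -0.0041, 0.2298]
eef_rot: [-120.7, 89.8, -27.5]
contact_force: [-0.1, 0.9, -0.7]
gripper_width: 0.087
```

Request:
drive_tool --targets "0 -0.15 -0.3 0; 0 -0.3 -0.6 0; 0 -0.3 -0.6 0; 0 -0.3 -0.6 0"

```text
time_s: 14.25
tool_pos: [0.6614, -0.0873, 0.2275]
eef_rot: [54.3, 89.8, 147.6]
contact_force: [0.6, 0.4, -0.0]
gripper_width: 0.088
```

```bash
python3 - <<'E'
from h import *
go([0.6639,-0.0917,0.16],93.45)
im=viewer.read_camera("wrist"); cv2.imwrite("pics/w9.png",im); crop(im,190,150,350,270,"w9c.png",5)
E
```

```text
t14.25 p [ 0.6614 -0.0873  0.2275] jaw 93.4 F [ 0.6  0.4 -0. ] T [ 0.1  -0.15 -0.  ] w0.088 q [ -18.   22.   74.    0.   84. -111.]
shares [ 0.45  -0.016 -0.031]
jaw err world ccw deg 0.1 spin share (tool x down => negative of world) -0.002 tilt x [-0.002  0.002 -1.   ]
```

View pics/w9c.png

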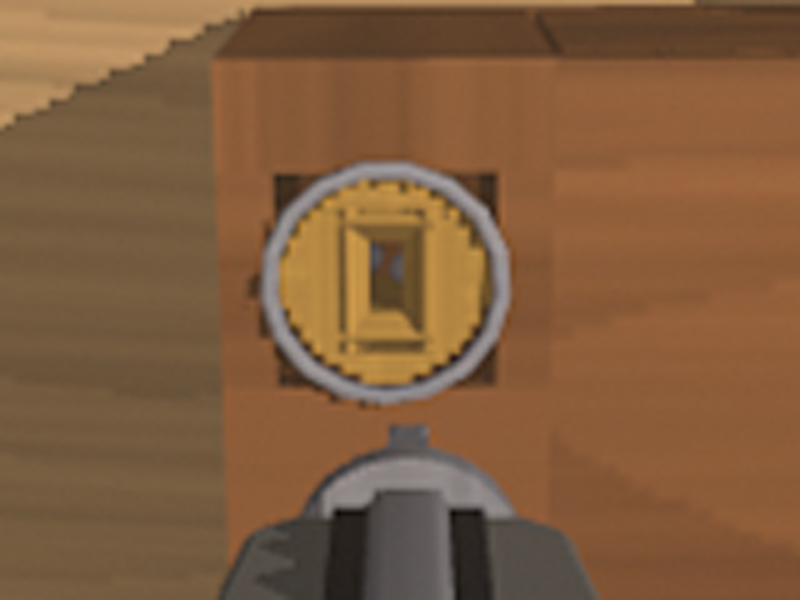

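```bash
python3 - <<'E'
from h import *
np.set_printoptions(precision=4,suppress=True)
st()
m=viewer.camera_model("wrist");K=m["K"];H=m["hand_eye"]
f=lambda x,y:(190+(x-2)/5,150+(y-2)/5)
def tool(uv,x):
    d=H[:3,:3]@np.linalg.inv(K)@np.array([*uv,1.]); c=H[:3,3]; return c+d*(x-c[0])/d[0]
for zt in (.2275,.2295):
  print("lock ring",tool(f(386,282.5),zt-.093),"slot",tool(f(385,283),zt-.09))
  print("ring edges", tool(f(262,283),zt-.093),tool(f(510,283),zt-.093),tool(f(386,160),zt-.093),tool(f(386,405),zt-.093))
print("shoulder near rim",tool(f(411,447),.0095),tool(f(411,447),.0129),"sides",tool(f(308,515),.0129),tool(f(513,515),.0129))
print("tip near edge",tool(f(409,426),.0409))
print("bow top near", tool(f(409,491),-.0371))
E
```

```text
t14.30 p [ 0.6614 -0.0863  0.228 ] jaw 93.4 F [-0.4 -0.1  1. ] T [ 0.08 -0.14 -0.04] w0.083 q [ -18.   22.   74.    0.   84. -111.]
lock ring [ 0.1345 -0.0019 -0.0045] slot [ 0.1375 -0.0028 -0.0047]
ring edges [ 0.1345 -0.002  -0.0266] [ 0.1345 -0.002   0.0177] [ 0.1345  0.0202 -0.0044] [ 0.1345 -0.025  -0.0045]
lock ring [ 0.1365 -0.0024 -0.0045] slot [ 0.1395 -0.0033 -0.0047]
ring edges [ 0.1365 -0.0025 -0.0268] [ 0.1365 -0.0025  0.0178] [ 0.1365  0.0199 -0.0044] [ 0.1365 -0.0256 -0.0046]
shoulder near rim [ 0.0095  0.0126 -0.0002] [ 0.0129  0.0114 -0.0002] sides [ 0.0129  0.0033 -0.0117] [0.0129 0.0033 0.0112]
tip near edge [ 0.0409  0.004  -0.0004]
bow top near [-0.0371  0.0259 -0.0005]
```

Request:
drive_tool --targets "0.15 -0.013 -0.029 0; 0.35 -0.013 -0.029 0; 0.5 -0.013 -0.029 0; 0.58 -0.013 -0.029 0; 0.58 -0.013 -0.029 0"

```text
time_s: 14.8
tool_pos: [0.6627, -0.09, 0.14]
eef_rot: [64.5, 89.8, 158.0]
contact_force: [0.3, -0.1, 0.0]
gripper_width: 0.088
```

Request:
drive_tool --targets "0 0 0 0; 0 0 0 0"

```text
time_s: 15.0
tool_pos: [0.6654, -0.0919, 0.144]
eef_rot: [-110.7, 89.8, -17.3]
contact_force: [0.1, -0.8, 0.2]
gripper_width: 0.087
```

```bash
python3 - <<'E'
from h import *
go([0.6639,-0.0917,0.131],93.45)
im=viewer.read_camera("wrist"); crop(im,190,170,350,290,"w10c.png",5)
im=viewer.read_camera("scene"); crop(im,210,130,290,220,"s10c.png",6)
im=viewer.read_camera("top"); crop(im,290,150,370,240,"t10c.png",6)
E
```

```text
t15.00 p [ 0.6654 -0.0919  0.144 ] jaw 93.4 F [ 0.1 -0.8  0.2] T [ 0.04 -0.16  0.  ] w0.087 q [ -18.   26.   79.    0.   75. -112.]
shares [0.087 0.01  0.002]
jaw err world ccw deg 0.0 spin share (tool x down => negative of world) -0.0 tilt x [ 0.003 -0.001 -1.   ]
```

View pics/w10c.png

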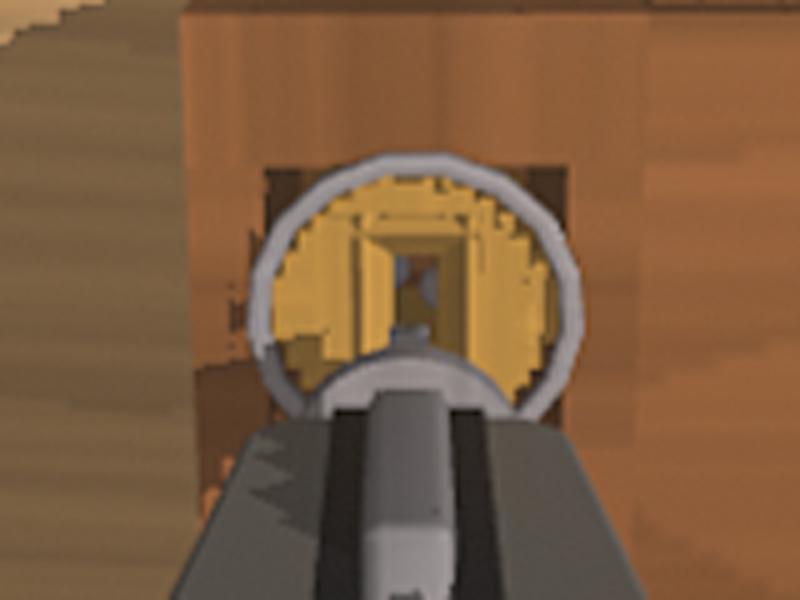

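View pics/s10c.png

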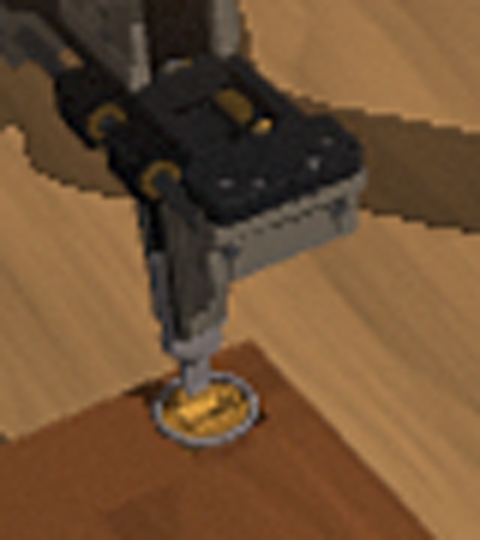

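```bash
python3 - <<'E'
from h import *
np.set_printoptions(precision=4,suppress=True)
st()
m=viewer.camera_model("wrist");K=m["K"];H=m["hand_eye"]
f=lambda x,y:(190+(x-2)/5,170+(y-2)/5)
def tool(uv,x):
    d=H[:3,:3]@np.linalg.inv(K)@np.array([*uv,1.]); c=H[:3,3]; return c+d*(x-c[0])/d[0]
for zt in (.140,.142,.144,.146):
  print(zt,"ring L,R,top", tool(f(249,310),zt-.093),tool(f(584,310),zt-.093),tool(f(416,152),zt-.093), "flare near/narrow near",tool(f(415,216),zt-.09),tool(f(415,252),zt-.094))
print("tip",tool(f(410,325),.0409),"rim",tool(f(411,347),.0111))
E
```

```text
t15.15 p [ 0.665  -0.0921  0.1432] jaw 93.4 F [ 0.5  0.4 -0.5] T [ 0.02 -0.13 -0.1 ] w0.082 q [ -18.   26.   79.    0.   75. -112.]
0.14 ring L,R,top [ 0.047   0.004  -0.0212] [0.047  0.004  0.0223] [0.047  0.0251 0.0005] flare near/narrow near [0.05   0.0159 0.0004] [0.046  0.0122 0.0004]
0.142 ring L,R,top [ 0.049   0.0033 -0.0214] [0.049  0.0033 0.0225] [0.049  0.0246 0.0005] flare near/narrow near [0.052  0.0153 0.0004] [0.048  0.0116 0.0004]
0.144 ring L,R,top [ 0.051   0.0026 -0.0216] [0.051  0.0026 0.0227] [0.051  0.0241 0.0005] flare near/narrow near [0.054  0.0147 0.0004] [0.05   0.011  0.0004]
0.146 ring L,R,top [ 0.053   0.002  -0.0218] [0.053 0.002 0.023] [0.053  0.0237 0.0005] flare near/narrow near [0.056  0.0142 0.0004] [0.052  0.0104 0.0004]
tip [ 0.0409  0.0041 -0.0003] rim [ 0.0111  0.012  -0.0002]
```

Request:
drive_tool --targets "0.02 0.013 0.005 0; 0.06 0.013 0.005 0; 0.1 0.013 0.005 0; 0.12 0.013 0.005 0; 0.12 0.013 0.005 0"

```text
time_s: 15.65
tool_pos: [0.662, -0.0913, 0.1231]
eef_rot: [73.0, 89.9, 166.4]
contact_force: [0.5, 0.8, -0.5]
gripper_width: 0.088
```

```bash
python3 - <<'E'
from h import *
st()
im=viewer.read_camera("wrist"); crop(im,190,170,350,290,"w11c.png",5)
E
```

```text
t15.65 p [ 0.662  -0.0913  0.1231] jaw 93.4 F [ 0.5  0.8 -0.5] T [ 0.11 -0.17 -0.03] w0.088 q [ -18.   27.   80.   -0.   73. -112.]
```

View pics/w11c.png

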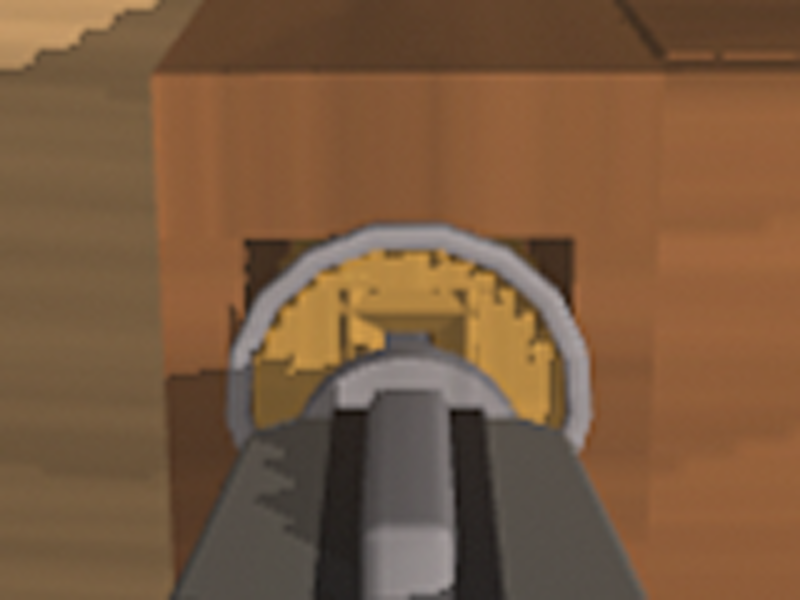

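Request:
drive_tool --targets "0.02 0 0 0.05; 0.035 0 0 -0.05; 0.05 0 0 0.05; 0.06 0 0 -0.05; 0.06 0 0 0"

```text
time_s: 16.2
tool_pos: [0.6628, -0.0917, 0.1152]
eef_rot: [-128.0, 89.9, -34.6]
contact_force: [1.1, -0.8, -0.2]
gripper_width: 0.087
```

```bash
python3 - <<'E'
from h import *
st()
E
```

```text
t16.20 p [ 0.6628 -0.0917  0.1152] jaw 93.5 F [ 1.1 -0.8 -0.2] T [-0.12 -0.32 -0.02] w0.087 q [ -18.   27.   80.   -0.   72. -112.]
```

Request:
drive_tool --targets "0.02 0 0 0.05; 0.03 0 0 -0.05; 0.04 0 0 0.05; 0.05 0 0 -0.05; 0.05 0 0 0"

```text
time_s: 16.7
tool_pos: [0.6636, -0.0917, 0.1125]
eef_rot: [-117.8, 89.8, -24.3]
contact_force: [-7.5, 2.5, 17.8]
gripper_width: 0.086
```

```bash
python3 - <<'E'
from h import *
st()
E
```

```text
t16.70 p [ 0.6636 -0.0917  0.1125] jaw 93.5 F [-7.5  2.5 17.8] T [0.55 1.51 0.06] w0.086 q [ -18.   28.   80.   -0.   72. -112.]
```

Request:
drive_tool --targets "0 0.005 0 0.1; 0.005 0.005 0 -0.1; 0.01 0.005 0 0.1; 0.015 0.005 0 -0.1; 0.015 0.005 0 0"

```text
time_s: 17.2
tool_pos: [0.6626, -0.0914, 0.1061]
eef_rot: [-99.4, 89.9, -5.9]
contact_force: [0.8, 1.0, 1.8]
gripper_width: 0.081
```

```bash
python3 - <<'E'
from h import *
st()
im=viewer.read_camera("scene"); crop(im,210,130,290,220,"s12c.png",6)
im=viewer.read_camera("wrist"); crop(im,190,170,350,290,"w12c.png",5)
E
```

```text
t17.20 p [ 0.6626 -0.0914  0.1061] jaw 93.6 F [0.8 1.  1.8] T [ 0.15 -0.42 -0.02] w0.081 q [ -18.   28.   81.    0.   71. -112.]
```

View pics/s12c.png

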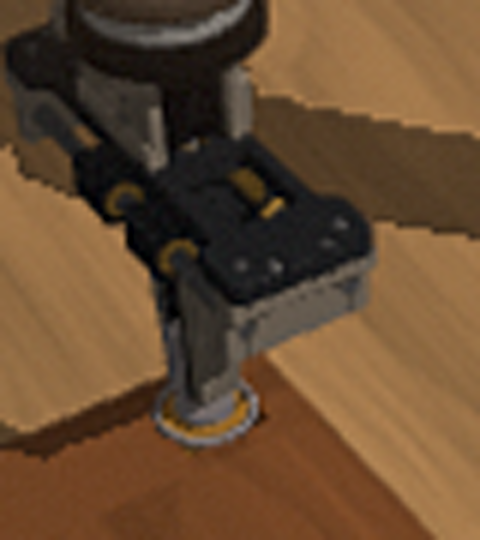

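View pics/w12c.png

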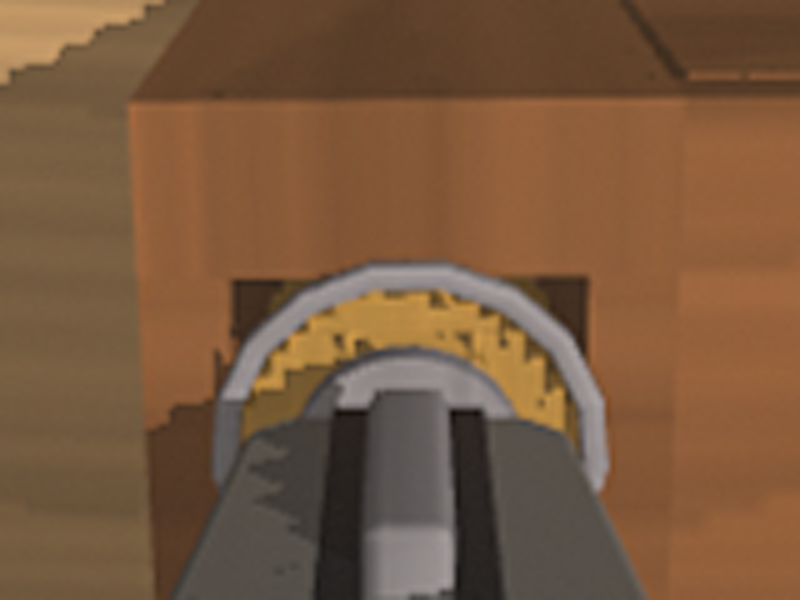

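Request:
drive_tool --targets "0.01 0 0 0.08; 0.02 0 0 -0.08; 0.03 0 0 0.08; 0.03 0 0 -0.08; 0.03 0 0 0"

```text
time_s: 17.8
tool_pos: [0.6622, -0.0914, 0.1027]
eef_rot: [-107.8, 89.9, -14.2]
contact_force: [-2.4, 2.1, 8.2]
gripper_width: 0.082
```

```bash
python3 - <<'E'
from h import *
st()
E
```

```text
t17.80 p [ 0.6622 -0.0914  0.1027] jaw 93.6 F [-2.4  2.1  8.2] T [ 0.39  0.45 -0.  ] w0.082 q [ -18.   28.   81.    0.   71. -112.]
```

Request:
drive_tool --targets "0.01 0 0 0.08; 0.015 0 0 -0.08; 0.02 0 0 0.08; 0.02 0 0 -0.08; 0.02 0 0 0"

```text
time_s: 18.3
tool_pos: [0.6624, -0.0914, 0.1026]
eef_rot: [-118.8, 89.9, -25.2]
contact_force: [-9.2, 2.6, 21.7]
gripper_width: 0.086
```

```bash
python3 - <<'E'
from h import *
st()
im=viewer.read_camera("wrist"); crop(im,190,170,350,290,"w13c.png",5)
im=viewer.read_camera("scene"); crop(im,210,130,290,220,"s13c.png",6)
E
```

```text
t18.30 p [ 0.6624 -0.0914  0.1026] jaw 93.6 F [-9.2  2.6 21.7] T [0.64 1.71 0.02] w0.086 q [ -18.   28.   81.   -0.   71. -112.]
```

View pics/w13c.png

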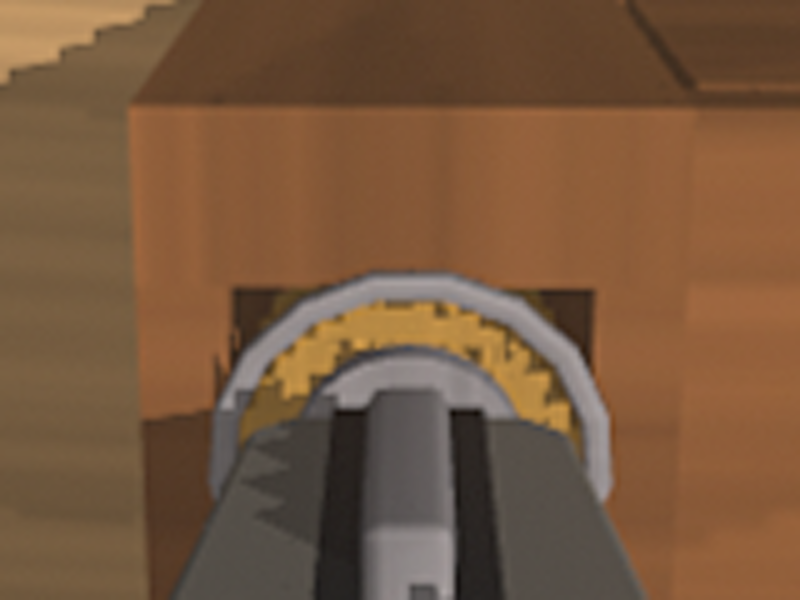

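View pics/s13c.png

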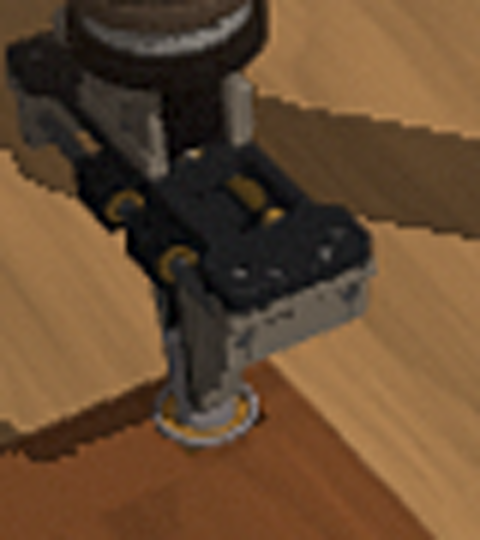

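Request:
drive_tool --targets "-0.012 0 0 0.1; -0.012 0 0 0.28; -0.012 0 0 0.46; -0.012 0 0 0.64; -0.012 0 0 0.82"

```text
time_s: 18.9
tool_pos: [0.6624, -0.0908, 0.1027]
eef_rot: [-38.7, 89.9, 17.5]
contact_force: [-4.6, 5.0, 13.3]
gripper_width: 0.085
```

```bash
python3 - <<'E'
from h import *
st()
E
```

```text
t18.90 p [ 0.6624 -0.0908  0.1027] jaw 56.3 F [-4.6  5.  13.3] T [0.75 0.88 0.03] w0.085 q [-18.  28.  81.   0.  71. -74.]
```

Request:
drive_tool --targets "0 0 0 0.17; 0 0 0 0.34; 0 0 0 0.51; 0 0 0 0.68; 0 0 0 0.8"

```text
time_s: 19.4
tool_pos: [0.6628, -0.0904, 0.1027]
eef_rot: [2.2, 89.8, 22.6]
contact_force: [-3.1, 5.8, 12.8]
gripper_width: 0.082
```

```bash
python3 - <<'E'
from h import *
st()
E
```

```text
t19.40 p [ 0.6628 -0.0904  0.1027] jaw 20.3 F [-3.1  5.8 12.8] T [0.94 0.59 0.07] w0.082 q [-18.  28.  81.   0.  71. -39.]
```

Request:
drive_tool --targets "0 0 0 0.15; 0 0 0 0.3; 0 0 0 0.44; 0 0 0 0.5; 0 0 0 0.5"

```text
time_s: 19.9
tool_pos: [0.6634, -0.0908, 0.1027]
eef_rot: [5.9, 89.8, 3.9]
contact_force: [-1.2, 3.4, 11.5]
gripper_width: 0.085
```

```bash
python3 - <<'E'
from h import *
st()
im=viewer.read_camera("wrist"); cv2.imwrite("pics/w14.png",im);crop(im,190,170,350,290,"w14c.png",5)
im=viewer.read_camera("scene"); crop(im,210,130,290,220,"s14c.png",6)
E
```

```text
t19.90 p [ 0.6634 -0.0908  0.1027] jaw -2.0 F [-1.2  3.4 11.5] T [0.63 0.3  0.12] w0.085 q [-18.  28.  81.   0.  71. -16.]
```

View pics/w14c.png

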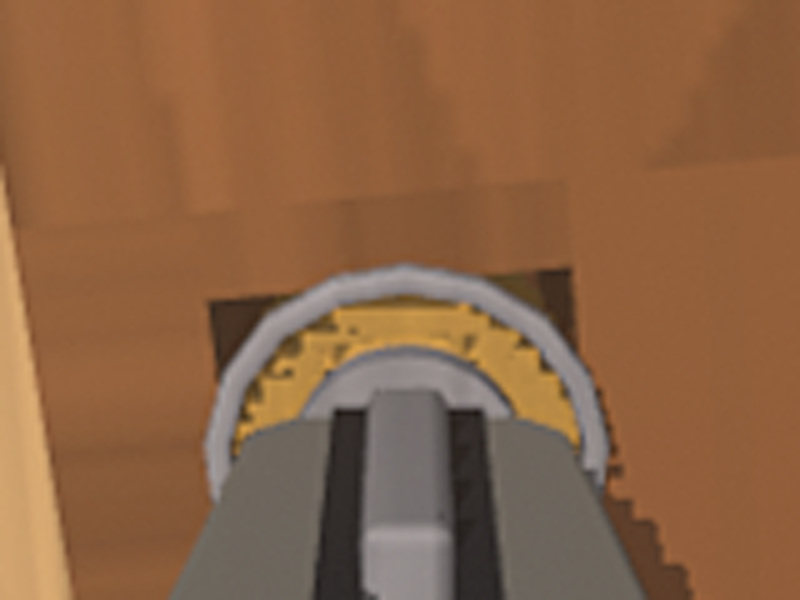

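View pics/s14c.png

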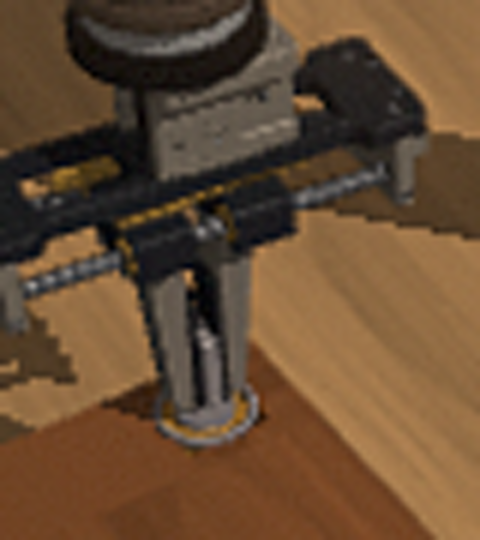

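Request:
drive_tool --targets "0 0 0 0.03; 0 0 0 0.06; 0 0 0 0.06"

```text
time_s: 20.3
tool_pos: [0.6634, -0.0909, 0.1027]
eef_rot: [6.0, 89.8, 1.3]
contact_force: [-1.5, 3.2, 10.6]
gripper_width: 0.086
```

```bash
python3 - <<'E'
from h import *
st()
for i in range(4):
    im=viewer.read_camera("top"); print(env.state()["torque"].round(3), jaw().round(2))
E
```

```text
t20.30 p [ 0.6634 -0.0909  0.1027] jaw -4.6 F [-1.5  3.2 10.6] T [0.67 0.3  0.09] w0.086 q [-18.  28.  81.   0.  71. -14.]
[0.669 0.228 0.07 ] -4.59
[ 0.651  0.199 -0.006] -4.6
[0.589 0.257 0.03 ] -4.59
[0.628 0.28  0.017] -4.59
```

Request:
drive_tool --targets "0 0 0 0.03; 0 0 0 0.05; 0 0 0 0.05"

```text
time_s: 20.8
tool_pos: [0.6633, -0.091, 0.1027]
eef_rot: [7.1, 89.8, 0.2]
contact_force: [-1.9, 3.5, 12.2]
gripper_width: 0.084
```

```bash
python3 - <<'E'
from h import *
st(); T=[]
for i in range(8):
    im=viewer.read_camera("wrist"); T.append(env.state()["torque"])
print(np.mean(T,0).round(3), jaw().round(2)); crop(im,190,170,350,290,"w15c.png",5)
im=viewer.read_camera("top"); crop(im,270,140,380,240,"t15c.png",6)
E
```

```text
t20.80 p [ 0.6633 -0.091   0.1027] jaw -6.8 F [-1.9  3.5 12.2] T [0.6  0.26 0.15] w0.084 q [-18.  28.  81.   0.  71. -11.]
[0.629 0.297 0.136] -6.83
```

View pics/w15c.png

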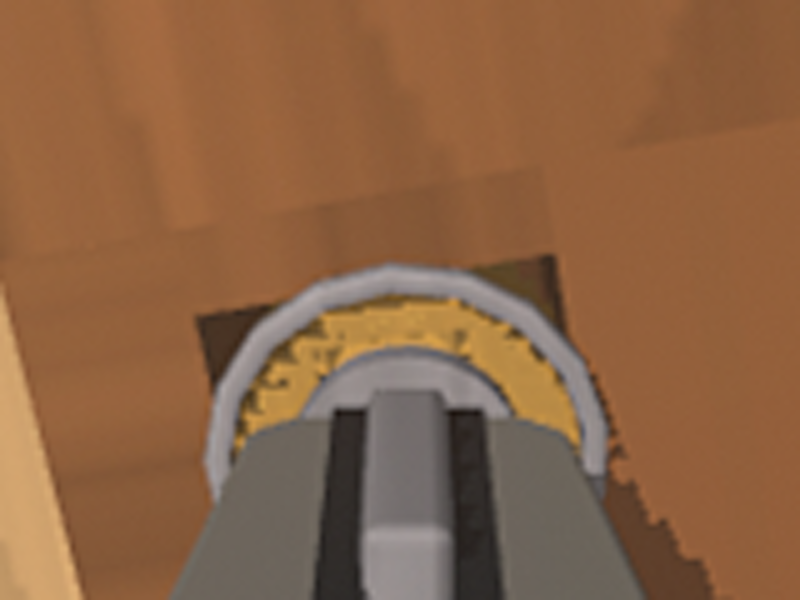

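```bash
python3 - <<'E'
from h import *
im=viewer.read_camera("top"); cv2.imwrite("pics/tf.png",im)
im=viewer.read_camera("scene"); cv2.imwrite("pics/sf.png",im)
T=[]
for i in range(6):
    viewer.read_camera("wrist"); T.append(env.state()["torque"])
st(); print(np.mean(T,0).round(3))
E
```

```text
t21.65 p [ 0.6633 -0.0909  0.1027] jaw -6.8 F [-1.5  3.5 12.1] T [0.61 0.32 0.17] w0.081 q [-18.  28.  81.   0.  71. -11.]
[0.609 0.29  0.161]
```

View pics/tf.png

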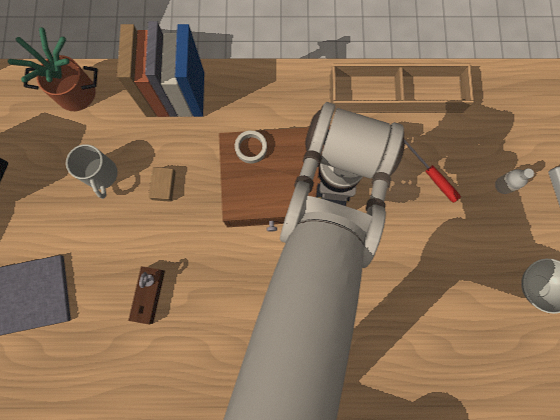

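View pics/sf.png

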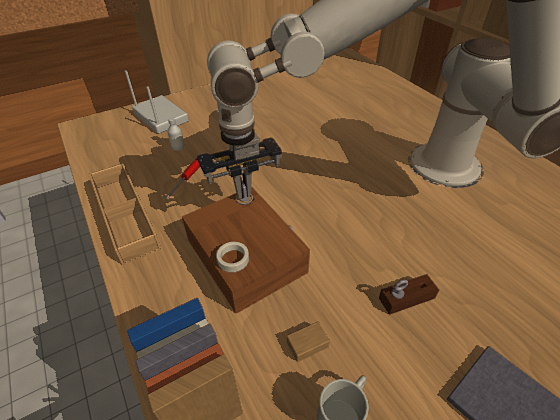

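Both pictures show the drawer flush. The round key is still in the block at (147,280), and the tape (250,146), screwdriver (441,183) and box (162,184) have not moved. I'm holding the key against the stop and handing in.

```bash
python3 - <<'E'
from h import *
print(env.job_done()); st()
E
```

```text
the job is handed in; nothing more can be done
None
the job is handed in; nothing more can be done
```

The scissors are locked away. I laid them in the drawer, pushed it shut, and turned the rectangular-bow key clockwise in the lock. I handed the job in at about 21.7 s with the key still held turned.

- **Drawer:** it met its hard stop at about 20 N. The last pictures show the front flush with the unit.
- **Key home:** small twists got it past a pin that held at about 18 N. It then stopped hard at about 22 N and went no deeper, with the tool tip at z = 0.1027 m against the 0.103 m I expected.
- **Key turned:** the hand went about 100° round, to allow for the play in the slot. Past about 98° the plug stopped following and the mean torque rose from about 0.03–0.04 to 0.14–0.16 N m, so I took it to be at the quarter-turn stop.
- **Other things:** in the last pictures the round key is still in the block, and the tape roll, screwdriver and box have not moved.

**Less certain:**
- I could not read the drawer and plug joints directly, so both are judged from force and pictures.
- The torque and position readings were noisy, by about 0.05 N m and 2–3 mm.
- Side forces of about 2–4 N and a downward push of about 12 N remained on the key at the end.

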